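# Load, cover and start the bottle shaker

### The arm

A 7-joint arm with a two-finger parallel gripper is mounted at the origin on the work surface. World frame = base frame: x ahead of the robot, y to its left, z up, the work surface at z = 0. Lengths are in m, angles in rad, forces in N, time in s.
With the tool pointing down it reaches from about 0.35 to 0.9 m from the base axis. Payload 8.1 kg.
Tool frame: the origin (TCP) lies on the centre line of the jaws, within the pads' length; the fingertips stand 14 mm ahead of it and the grasp point (between the pads) lies 5 mm behind it; z points along the fingers, y is the direction in which the jaws open and shut (so a half turn about z gives the same grasp; the last joint's range is limited). The gripper opens to 92 mm and grips with 3 to 60 N. Pads are 19 mm wide; open, the fingers measure 130 mm over their backs; the gripper's body (75 mm by 190 mm) begins 47 mm behind the grasp point.
Start: joints at [1.152, 0.434, 0.025, 1.573, -0.012, 1.134, -0.075], TCP at [0.194, -0.594, 0.241] pointing down, gripper open.
Joint ranges: [-2.62, 2.62], [-0.44, 2.09], [-1.27, 1.32], [0.08, 2.57], [-1.32, 4.46], [0.12, 2], [-2.74, 2.74]. Speed limits (rad/s): [2.22, 2.22, 3.01, 3.01, 3.14, 3.14, 3.14].

### API

Orientations are given as a rotation vector (axis times angle).
In Python, from cell import observe, eyes, arm gives the robot as it stands.
- The arm moves only by the tool step_arm, never from a script. Its argument "series" is a list that holds one entry, the list of rows, each a list of 5 numbers: the finger opening in m, from 0 to 0.0918, then the shift along the world's x, y, z in m, then the turn about the world's z in degrees. In form: [[[hand, dx, dy, dz, spin], ...]]. A call has 1 to 20 rows; each row is the pose to reach, as a shift and turn from the pose measured when the call began; what a row does not reach only later rows make up. A row lasts 1/12 s, in which the tool goes at most 41.7 mm and 7.16 degrees, less where a joint would pass 70% of its speed; a pose out of reach is approached as far as the arm can. A call with a gripper value outside its range is refused whole. The fingers move at their own pace and stop on an object; "squeeze" is the grip in N (left out, the last holds). Time passes only in rows, so rows that repeat a pose let the fingers close. It gives the time, the measured TCP pose, the force and the opening at its end, in the units of the state.
- observe(): the state, without advancing time (a new reading comes with each control period).
- eyes.get_image(name): name is "scene" or "side" or "wrist"; returns (picture, depth): 420x560x3 uint8, red, green, blue; 420x560 float32, m along the optical axis (not along the pixel's ray), 0 where there is no reading.
- eyes.camera_params(name): a dict with "intrinsics" (3x3 intrinsics, pixels), "distortion" ([k1, k2, p1, p2, k3] as OpenCV has them; the pictures are not rectified), "position" and "attitude" of the camera in the world. Camera axes: x right, y down, z forward; pixel columns grow to the right and rows downward; lengths in m; the calibration is good to about 2 mm. A picture is of the moment at which its call begins: read the wrist's pose just before it. camera_params takes no time and is no camera call; for the wrist camera it gives the pose at the moment of the call.
- arm.sign_off(): hands the job in, once; it reports no verdict.
The state is a dict: "clock": time; "joints": joint angles; "dq": joint speeds; "joint_efforts": joint torques, N m; "position": TCP position; "ee_rot": TCP orientation; "force": force on the tool from outside, world axes, zero at the start; "ft_torque": the same for the moment, N m; "width": opening from 0.0 (shut) to 1.0 (fully open).
Only numpy, scipy, OpenCV 4.12 (cv2) and the standard library are available. Lean on these libraries where they do the work, as an engineer would, in place of code of your own. Each camera call takes 0.05 s, during which the arm holds its last target.

### The job

Stand the orange-capped bottle upright in the shaker's metal cup, then lay the loose cover on the cup so that it sits fully home and level, setting both down rather than dropping them. Next lift the red-knobbed lever clear of the teeth, swing it to the notch with the orange dot and let it drop fully in, and finally push the green start button all the way down. Leave the other small bottles where they stand.

Things in the scene. Friction and masses are not known exactly. Their poses are not given: they have to be found in the camera images.
- bottle_orange: small amber glass bottle with an ORANGE cap and paper label, 58 mm tall: glass diameter 26 mm up to 38 mm, above it the cap, diameter 19 mm; 35 g. Origin: centre of its underside, z up. Mixed at random with like bottles with white, black and green caps, all upright, centres at least 60 mm apart, on the table to the robot's right.
- bottle_white: like bottle with a white cap (same size): leave it standing. Origin: centre of its underside.
- bottle_black: like bottle with a black cap: leave it standing. Origin: centre of its underside.
- bottle_green: like bottle with a green cap: leave it standing. Origin: centre of its underside.
- cover: loose cover, 110 g, lying right way up on the left: pale clear plate of diameter 142 mm, 5 mm thick; under it a grey plug of diameter 108 mm reaching 8 mm below the plate; on top a black knob of diameter 24, 30 mm tall. Origin: centre of the plug's underside, z up; plate underside at 8 mm, foot of the knob at 13, its top at 43. Seated, the plate lies on the rim, the origin 8 mm below cup_rim.
- shaker: black bottle shaker, a fixed box 220 mm (its x) by 380 mm (its y) by 60 mm high: steel cup on its left half (+y), lever with toothed sector on its right half, green button between them near the far edge. Origin: centre of its underside; at yaw 0 its axes are the world's. It stands turned by up to 0.2 rad.
- cup_rim (a point): centre of the mouth of the steel cup, at the height of the rim, 136 mm above the table. The cup is fixed, straight, open on top: outer diameter 128 mm, inner 120 mm, 71 mm deep inside, so that the bottle stands wholly below the cover.
- cup_floor (a point): centre of the cup's inner floor, 65 mm above the table.
- lever_pivot (a point): on the upright axis about which the lever swings, at the height of the housing's top (60 mm above the table).
- lever_knob (a point): centre of the top of the lever's upright red knob: diameter 22 mm, from 20 to 63 mm above the housing's top when the lever is down; it revolves freely about its own upright axis, which is 92 mm from the pivot axis. The lever is a horizontal bar 10 mm thick, centred 10 mm above the housing.
- lever_point (a point): a point on the lever's line 120 mm from the pivot axis, just beyond the bar's end; it stands over a dot's centre when the lever is in that dot's notch.
- mark_orange: flat ORANGE dot of diameter 18 mm on the housing, 120 mm from the pivot axis, straight outward of the notch wanted. Two like dots, blue and white, mark the two other notches; which of the three notches is orange varies. The notches are 29 degrees (0.506 rad) apart.
- lever (a joint): swing of the lever about the upright pivot, rad, growing anticlockwise seen from above. It starts in the wide neutral gap without a dot (-0.25 to 0.25); the notches lie at 0.663, 1.169 and 1.676. Light friction (0.02 N m). Between gap and notches stand aluminium teeth, 70 mm from the pivot, 15 mm above the housing, that block the bar when it is down.
- lever_lift (a joint): how far the lever is lifted straight up, m: 0 down (in the gap or a notch), at most 0.022. Lifted 10 mm it clears the teeth (12 to 18 mm is right). A spring and its weight pull it down with 2 to 4 N: let go over a notch (within about 6 mm at the knob) it drops in; let go on a tooth it stays up at about 0.010.
- start_top (a point): centre of the top of the green start button (diameter 26 mm in a black collar of 42 mm), 82 mm above the table.
- start (a joint): travel of the green button, m: 0 up, 0.006 fully down. It springs back; fully down takes 3.5 N.
There are look-alikes about, which are no part of the job. There is more than one size of the cover; the job needs the larger.

How it is judged:
On the way, in this order (a step that is already met when the one before it is completed fails the run):
1. the orange-capped bottle stands upright in the cup, let go (horizontal distance between bottle_orange and cup_floor below 0.05 m and z of bottle_orange in the frame of cup_floor below 0.005 m and angle between bottle_orange's own z axis and vertical below 0.15 rad and contact force between the fingers and bottle_orange below 0.05 N), for 0.2 s.
2. the cover sits home and level on the cup, let go (horizontal distance between bottle_orange and cup_floor below 0.05 m and z of bottle_orange in the frame of cup_floor below 0.005 m and angle between bottle_orange's own z axis and vertical below 0.15 rad and horizontal distance between cover and cup_rim below 0.01 m and z of cover in the frame of cup_rim between -0.0105 and -0.0055 m and angle between cover's own z axis and vertical below 0.035 rad and contact force between the fingers and cover below 0.05 N), for 0.2 s.
3. the lever is down in the notch with the orange dot (horizontal distance between bottle_orange and cup_floor below 0.05 m and z of bottle_orange in the frame of cup_floor below 0.005 m and angle between bottle_orange's own z axis and vertical below 0.15 rad and horizontal distance between cover and cup_rim below 0.01 m and z of cover in the frame of cup_rim between -0.0105 and -0.0055 m and angle between cover's own z axis and vertical below 0.035 rad and value of joint lever_lift below 0.003 m and horizontal distance between lever_point and mark_orange below 0.013 m), for 0.2 s.
4. the start button is pushed down (value of joint start above 0.0045 m and value of joint lever_lift below 0.003 m and horizontal distance between lever_point and mark_orange below 0.013 m and horizontal distance between cover and cup_rim below 0.01 m and z of cover in the frame of cup_rim between -0.0105 and -0.0055 m and angle between cover's own z axis and vertical below 0.035 rad), for 0.05 s.
At the end, for the whole second after the job is handed in: Bottle upright (0.15 rad) on the cup floor (5 mm, within 50 mm of its centre); cover centred within 10 mm, plate on the rim within 2.5 mm, level within 0.035 rad; lever down (lift under 3 mm), its point within 13 mm of the orange dot; button up; all at rest (all of step 3 and value of joint start below 0.002 m and linear speed of each of bottle_orange, cover below 0.02 m/s and velocity of joint lever below 0.05 rad/s); the robot touches nothing.
It fails at once if the bottle is dropped into the cup (let go more than 20 mm above its floor) (horizontal distance between bottle_orange and cup_floor below 0.06 m and z of bottle_orange in the frame of cup_floor above 0.02 m and contact force between anything else and bottle_orange below 0.02 N).
It fails at once if the cover is dropped onto the cup (let go more than 15 mm above its seat) (horizontal distance between cover and cup_rim below 0.06 m and z of cover in the frame of cup_rim above 0.007 m and contact force between anything else and cover below 0.02 N).
It fails at once if another small bottle is knocked over or moved more than 30 mm (distance of any of bottle_white, bottle_black, bottle_green from where it was at the start of the episode above 0.03 m or angle between any of bottle_white, bottle_black, bottle_green's own z axis and vertical above 0.4 rad).
It also fails if it takes over 64 s, if anything falls off the work surface, if the arm or the gripper's body presses on something with over 40 N, if the wrist force passes 120 N, or if a joint passes its speed limit or range.

## Working session

There is one attempt and no reset: what is moved stays moved. The work goes in short steps, Python scripts to look and compute and a tool call to move; the robot and the scene stay as the last step left them, time stands still between calls to the robot, and variables do not carry over. Pictures are saved under pics/ and viewed, and the job is handed in when it is done.

Besides the shell and the picture viewer there is one more tool, called after ">>>" by a JSON object that holds its "method" and its "body", one argument or row to a line. step_arm: Moves the arm, as the interface text tells. Its arguments: {"type":"object","properties":{"series":{"type":"array"},"squeeze":{"type":"number"}},"required":["series"]}

```bash
mkdir -p pics && ls
cat > h.py <<'E'
import numpy as np, cv2
from cell import observe, eyes, arm
from scipy.spatial.transform import Rotation as R
def par(n):
    p=eyes.camera_params(n); K=np.array(p['intrinsics'],float); d=np.array(p['distortion'],float)
    return K,d,np.array(p['position'],float),p['attitude']
def rot(a):
    a=np.array(a,float)
    if a.shape==(3,3): return a
    if a.size==3: return R.from_rotvec(a).as_matrix()
    raise ValueError(a)
def snap(n,fn=None):
    P=par(n); im,dep=eyes.get_image(n)
    if fn:
        cv2.imwrite('pics/'+fn+'.png',im[:,:,::-1]); np.savez('pics/'+fn+'.npz',im=im,dep=dep,K=P[0],d=P[1],p=P[2],R=rot(P[3]))
    return im,dep,P
def load(fn):
    z=np.load('pics/'+fn+'.npz'); return z['im'],z['dep'],z['K'],z['d'],z['p'],z['R']
def ray(L,uv):
    im,dep,K,d,p,Rm=L
    x=cv2.undistortPoints(np.array([[uv]],float),K,d)[0,0]
    return p,Rm@np.array([x[0],x[1],1.0])
def atz(L,uv,z):
    p,r=ray(L,uv); return p+r*(z-p[2])/r[2]
def atdep(L,uv):
    p,r=ray(L,uv); u,v=int(round(uv[0])),int(round(uv[1])); return p+r*L[1][v,u]
def cloud(L):
    im,dep,K,d,p,Rm=L
    vv,uu=np.mgrid[0:dep.shape[0],0:dep.shape[1]]
    x=cv2.undistortPoints(np.stack([uu,vv],-1).reshape(-1,1,2).astype(float),K,d).reshape(*dep.shape,2)
    c=np.concatenate([x,np.ones_like(x[...,:1])],-1)*dep[...,None]
    return c@Rm.T+p
def proj(L,X):
    im,dep,K,d,p,Rm=L
    return cv2.projectPoints(((np.atleast_2d(X)-p)@Rm).astype(float),np.zeros(3),np.zeros(3),K,d)[0][:,0]
E
python3 - <<'E'
from h import *
print(observe())
print(eyes.camera_params('scene'))
for n in ['scene','side','wrist']:
    snap(n,n+'0'); print(n,par(n)[2:])
E
```

```text
pics
{'clock': 0.0, 'joints': array([ 1.15237021,  0.43519175,  0.02494369,  1.57408296, -0.01163446,
        1.13399465, -0.07509696]), 'dq': array([ 0.0013951 ,  0.00074896, -0.00064326, -0.00098705, -0.00036696,
       -0.00089389, -0.00094789]), 'joint_efforts': array([ 1.09428016e-03, -6.67834926e+01,  9.85730812e-01, -3.14455175e+01,
       -6.03752607e-02,  4.25415463e-02,  1.61154762e-04]), 'position': array([ 0.19395081, -0.59363685,  0.23996947]), 'ee_rot': array([-3.10104084e+00, -4.93719401e-01,  5.25462202e-04]), 'force': array([ 0.09500779, -0.38195368,  0.16217697]), 'ft_torque': array([-0.00187742,  0.02246582, -0.02026759]), 'width': 1.0021741662045354}
{'intrinsics': array([[382.28085626,   0.        , 280.27015017],
       [  0.        , 382.28085626, 208.6094679 ],
       [  0.        ,   0.        ,   1.        ]]), 'distortion': array([-0.03654003,  0.        ,  0.        ,  0.        ,  0.        ]), 'position': array([0.93668039, 0.63510925, 0.77199409]), 'attitude': array([-0.81597764, -2.53808117,  1.15233811])}
scene (array([0.93668039, 0.63510925, 0.77199409]), array([-0.81597764, -2.53808117,  1.15233811]))
side (array([ 0.35557768, -0.71104269,  0.70110494]), array([-2.23624367,  0.21278444, -0.11986618]))
wrist (array([ 0.25595972, -0.57292283,  0.38315866]), array([ 2.37796832, -1.72324489, -0.21494015]))
```

View pics/scene0.png

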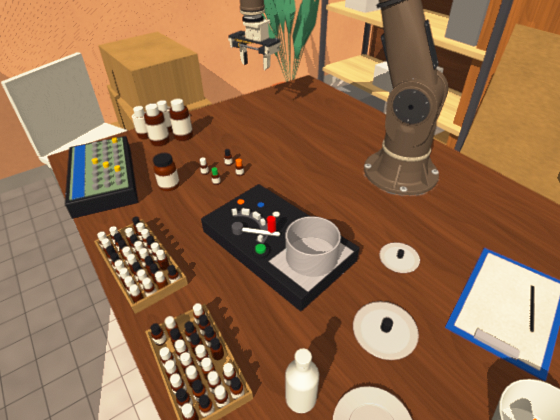

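View pics/side0.png

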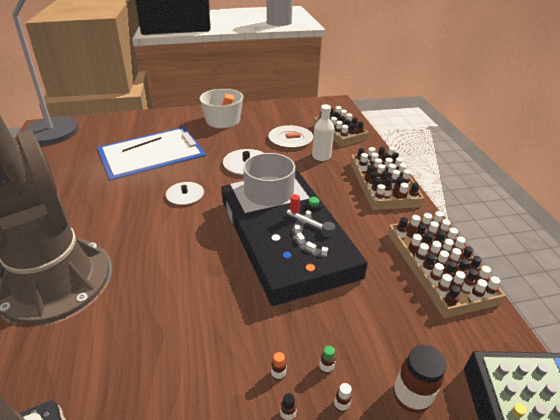

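View pics/wrist0.png

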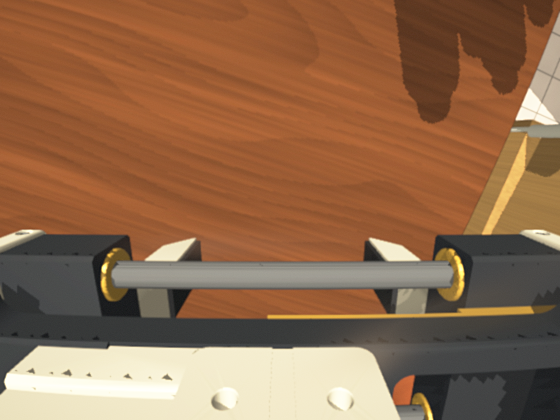

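Side view: four loose bottles. The orange cap is at (279,360), with green at (328,355), black at (288,403) and white at (344,392). The shaker has dots at about (276,238) white, (287,255) blue and (310,268) orange. There are two covers: the large one near (243,160), the small one at (185,193). Next I'll measure these and make enlarged crops.

Run:
```python
from h import *
S=load('scene0');D=load('side0')
a=cv2.resize(S[0][140:340,150:470],None,fx=2.5,fy=2.5,interpolation=cv2.INTER_CUBIC)
cv2.imwrite('pics/c_scene.png',a[:,:,::-1])
a=cv2.resize(D[0][140:420,160:380],None,fx=2.1,fy=2.1,interpolation=cv2.INTER_CUBIC)
cv2.imwrite('pics/c_side.png',a[:,:,::-1])
print('depth zero frac',(S[1]==0).mean(),(D[1]==0).mean())
for n,uv in dict(orange=(279,358),green=(328,352),black=(288,401),white=(344,389),mo=(310,268),mb=(287,255),mw=(276,238),knob=(295,198),btn=(314,202),cov=(246,155),scov=(184,188)).items(): print('side',n,atdep(D,uv).round(4))
for n,uv in dict(orange=(239,162),green=(215,172),black=(228,155),white=(204,162),mo=(241,202),mb=(261,205),knob=(272,219),btn=(261,248),cov=(387,322),scov=(400,253)).items(): print('scene',n,atdep(S,uv).round(4))
```

```text
depth zero frac 0.003915816326530612 0.004043367346938775
side orange [ 0.4475 -0.3183  0.0595]
side green [ 0.5333 -0.3217  0.0576]
side black [ 0.4465 -0.3944  0.0559]
side white [ 0.5391 -0.393   0.0577]
side mo [ 0.552  -0.1267  0.0627]
side mb [ 0.5134 -0.0811  0.063 ]
side mw [ 0.5014 -0.0215  0.0606]
side knob [0.5564 0.0379 0.121 ]
side btn [0.6114 0.0652 0.0815]
side cov [0.4902 0.3804 0.0377]
side scov [0.3024 0.2533 0.0299]
scene orange [ 0.45   -0.3078  0.0527]
scene green [ 0.5402 -0.307   0.0513]
scene black [ 0.4516 -0.3815  0.0418]
scene white [ 0.5416 -0.3834  0.0485]
scene mo [ 0.5548 -0.118   0.0619]
scene mb [ 0.5148 -0.0742  0.0606]
scene knob [0.5582 0.0479 0.1219]
scene btn [0.6164 0.0837 0.0842]
scene cov [0.4981 0.3936 0.0467]
scene scov [0.3098 0.2668 0.0296]
```

View pics/c_scene.png

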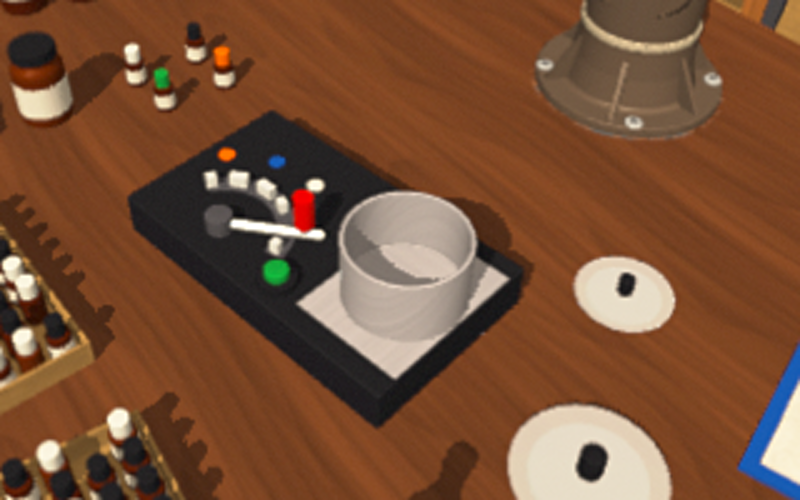

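View pics/c_side.png

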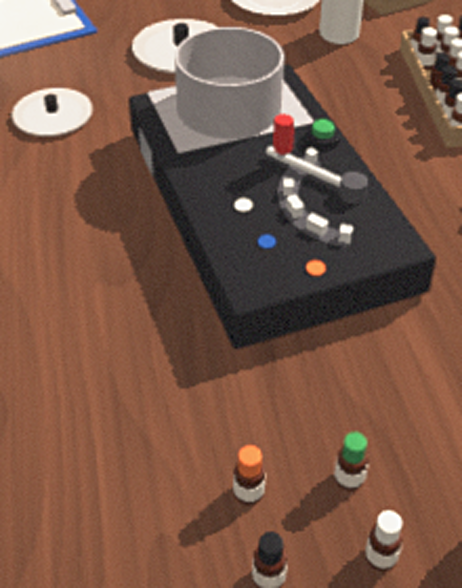

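The orange-capped bottle is confirmed in both crops: side (249,460) and scene (223,58). The orange dot is the notch farthest from the cup. The larger cover is nearest the right side of the scene view, at (590,465) in the crop. Next I'll segment centroids and triangulate.

```bash
cat >> h.py <<'E'
def tri(La,ua,Lb,ub):
    p,r=ray(La,ua);q,s=ray(Lb,ub); r/=np.linalg.norm(r);s/=np.linalg.norm(s)
    t=np.linalg.lstsq(np.stack([r,-s],1),q-p,rcond=None)[0]
    A=p+t[0]*r;B=q+t[1]*s
    return (A+B)/2,np.linalg.norm(A-B)
def blob(L,lo,hi,near,rad=25):
    hsv=cv2.cvtColor(L[0],cv2.COLOR_RGB2HSV)
    m=cv2.inRange(hsv,np.array(lo),np.array(hi)); 
    n,lab,st,ce=cv2.connectedComponentsWithStats(m)
    best=[(st[i,4],tuple(ce[i].round(2)),tuple(st[i,:4]),i) for i in range(1,n) if np.hypot(*(ce[i]-near))<rad]
    b=max(best); return b,(lab==b[3])
OR=((6,170,120),(16,255,255)); GR=((45,120,60),(80,255,255)); BL=((100,150,80),(125,255,255)); RE=((0,190,110),(4,255,255))
E
python3 - <<'E'
from h import *
S=load('scene0');D=load('side0')
for n,c,us,ud in [('cap',OR,(239,163),(279,358)),('capg',GR,(215,172),(328,352)),('mo',OR,(241,202),(310,268)),('mb',BL,(261,205),(287,255)),('knob',RE,(272,222),(295,203)),('btn',GR,(261,248),(314,202))]:
    try:
        bs,ms=blob(S,*c,us,15);bd,md=blob(D,*c,ud,15)
        print(n,bs[:3],bd[:3],*[x.round(4) if hasattr(x,'round') else x for x in tri(S,bs[1],D,bd[1])])
        for L,b in ((S,bs),(D,bd)): print('    at z', atz(L,b[1],0.06).round(4))
    except Exception as e: print(n,e)
E
```

```text
cap max() iterable argument is empty
capg (np.int32(40), (np.float64(214.12), np.float64(170.65)), (np.int32(211), np.int32(167), np.int32(7), np.int32(8))) (np.int32(108), (np.float64(328.34), np.float64(352.81)), (np.int32(324), np.int32(346), np.int32(10), np.int32(14))) [ 0.5367 -0.3184  0.0487] 0.0019
    at z [ 0.5438 -0.3039  0.06  ]
    at z [ 0.5327 -0.3248  0.06  ]
mo (np.int32(33), (np.float64(240.27), np.float64(201.36)), (np.int32(237), np.int32(199), np.int32(8), np.int32(6))) (np.int32(23), (np.float64(309.87), np.float64(267.22)), (np.int32(306), np.int32(264), np.int32(9), np.int32(7))) [ 0.5536 -0.1228  0.0606] 0.0015
    at z [ 0.554  -0.1237  0.06  ]
    at z [ 0.5531 -0.122   0.06  ]
mb (np.int32(29), (np.float64(260.17), np.float64(204.1)), (np.int32(257), np.int32(202), np.int32(7), np.int32(5))) (np.int32(42), (np.float64(286.5), np.float64(254.62)), (np.int32(283), np.int32(252), np.int32(8), np.int32(6))) [ 0.5139 -0.0783  0.061 ] 0.0019
    at z [ 0.5142 -0.0795  0.06  ]
    at z [ 0.5133 -0.0767  0.06  ]
knob (np.int32(128), (np.float64(271.16), np.float64(223.37)), (np.int32(267), np.int32(216), np.int32(9), np.int32(17))) (np.int32(3), (np.float64(292.33), np.float64(201.0)), (np.int32(292), np.int32(200), np.int32(2), np.int32(3))) [0.556  0.0459 0.1054] 0.0068
    at z [0.5337 0.005  0.06  ]
    at z [0.5682 0.1058 0.06  ]
btn (np.int32(98), (np.float64(260.01), np.float64(248.41)), (np.int32(255), np.int32(244), np.int32(11), np.int32(10))) (np.int32(71), (np.float64(313.46), np.float64(200.8)), (np.int32(309), np.int32(197), np.int32(10), np.int32(9))) [0.6145 0.0769 0.0758] 0.0016
    at z [0.608 0.064 0.06 ]
    at z [0.6203 0.0972 0.06  ]
```

Run:
```python
from h import *
from scipy.optimize import least_squares
S=load('scene0');D=load('side0')
hsv=cv2.cvtColor(S[0],cv2.COLOR_RGB2HSV);print(hsv[158:170,236:243,:].tolist()[::3])
def both(n,lo,hi,us,ud,r=12):
    bs,ms=blob(S,lo,hi,us,r);bd,md=blob(D,lo,hi,ud,r)
    X,e=tri(S,bs[1],D,bd[1]);print(n,bs[:2],bd[:2],X.round(4),round(e,4),bs[2],bd[2]);return X
both('cap',(3,180,120),(16,255,255),(239,163),(279,358))
# red knob
both('knob',(0,180,90),(5,255,255),(272,222),(295,203),15)
mo=np.array([.5536,-.1228]);mb=np.array([.5139,-.0783])
mid=(mo+mb)/2;c=mb-mo;n=np.array([c[1],-c[0]]);n/=np.linalg.norm(n);
for s in(1,-1):
    print('pivot',mid+s*n*0.12*np.cos(np.radians(14.5)))
for nm,L in(('S',S),('D',D)):
    C=cloud(L); 
    # cup rim
    m=(abs(C[...,2]-.136)<.006)&(C[...,0]>.38)&(C[...,0]<.66)&(C[...,1]>.08)&(C[...,1]<.3)&(L[1]>0)
    P=C[m];f=lambda q,P=P:np.hypot(P[:,0]-q[0],P[:,1]-q[1])-.062
    r=least_squares(f,[P[:,0].mean(),P[:,1].mean()],loss='soft_l1',f_scale=.003);print(nm,'rim',len(P),r.x.round(4),np.abs(r.fun).mean())
    for lbl,c0 in(('big',(.49,.38)),('small',(.305,.26))):
        m=(C[...,2]>.004)&(C[...,2]<.025)&(np.hypot(C[...,0]-c0[0],C[...,1]-c0[1])<.1)&(L[0].mean(-1)>140)
        P=C[m]; 
        if len(P)<20: print('few');continue
        hull=cv2.minEnclosingCircle(P[:,:2].astype(np.float32)*1000);print(nm,lbl,len(P),hull,P.mean(0).round(4),np.median(P[:,2]).round(4))
```

```text
[[[10, 198, 98], [11, 227, 135], [13, 249, 172], [12, 236, 176], [12, 217, 155], [11, 190, 130], [11, 185, 123]], [[12, 255, 244], [14, 255, 255], [15, 255, 255], [15, 255, 255], [13, 255, 249], [13, 255, 172], [11, 188, 125]], [[12, 255, 203], [13, 255, 253], [13, 255, 251], [12, 255, 244], [11, 255, 226], [11, 255, 164], [12, 210, 103]], [[9, 243, 82], [9, 250, 97], [10, 255, 108], [10, 253, 107], [9, 252, 88], [7, 251, 69], [8, 233, 58]]]Traceback (most recent call last):
  File "<stdin>", line 8, in <module>
  File "<stdin>", line 6, in both
  File "h.py", line 46, in blob
    b=max(best); return b,(lab==b[3])
ValueError: max() iterable argument is empty
```

Run:
```python
from h import *
from scipy.optimize import least_squares
S=load('scene0');D=load('side0')
def both(n,lo,hi,us,ud,r=12):
    bs,ms=blob(S,lo,hi,us,r);bd,md=blob(D,lo,hi,ud,r)
    X,e=tri(S,bs[1],D,bd[1]);print(n,bs[:2],bd[:2],X.round(4),round(e,4),bs[2],bd[2]);return X
try: both('cap',(3,225,190),(17,255,255),(239,163),(279,358))
except Exception as e: print(e)
hsv=cv2.cvtColor(D[0],cv2.COLOR_RGB2HSV);print(hsv[194:214:3,292:299].tolist())
try:both('knob',(170,150,60),(180,255,255),(272,222),(295,203),15)
except Exception as e: print(e)
mo=np.array([.5536,-.1228]);mb=np.array([.5139,-.0783])
mid=(mo+mb)/2;c=mb-mo;n=np.array([c[1],-c[0]]);n/=np.linalg.norm(n);
for s in(1,-1):
    print('pivot',mid+s*n*0.12*np.cos(np.radians(14.5)))
for nm,L in(('S',S),('D',D)):
    C=cloud(L); 
    m=(abs(C[...,2]-.136)<.006)&(C[...,0]>.38)&(C[...,0]<.66)&(C[...,1]>.08)&(C[...,1]<.3)&(L[1]>0)
    P=C[m];f=lambda q,P=P:np.hypot(P[:,0]-q[0],P[:,1]-q[1])-.062
    r=least_squares(f,[P[:,0].mean(),P[:,1].mean()],loss='soft_l1',f_scale=.003);print(nm,'rim',len(P),r.x.round(4),np.abs(r.fun).mean())
    for lbl,c0 in(('big',(.49,.38)),('small',(.305,.26))):
        m=(C[...,2]>.004)&(C[...,2]<.025)&(np.hypot(C[...,0]-c0[0],C[...,1]-c0[1])<.1)&(L[0].mean(-1)>140)
        P=C[m]; 
        if len(P)<20: print('few');continue
        hull=cv2.minEnclosingCircle(P[:,:2].astype(np.float32)*1000);print(nm,lbl,len(P),hull,P.mean(0).round(4),np.median(P[:,2]).round(4))
        m=(C[...,2]>.02)&(C[...,2]<.06)&(np.hypot(C[...,0]-P[:,0].mean(),C[...,1]-P[:,1].mean())<.04)&(L[0].mean(-1)<90)
        print('   knob',m.sum(),np.argwhere(m).mean(0)[::-1],C[m].mean(0).round(4),C[m][:,2].max())
```

```text
max() iterable argument is empty
[[[4, 76, 181], [1, 126, 228], [2, 114, 243], [2, 132, 244], [4, 74, 240], [4, 65, 240], [13, 26, 236]], [[1, 185, 247], [1, 179, 246], [1, 179, 245], [1, 179, 245], [0, 177, 245], [1, 180, 247], [1, 182, 248]], [[0, 193, 127], [2, 186, 130], [2, 181, 138], [0, 178, 136], [0, 187, 132], [2, 187, 139], [0, 181, 141]], [[0, 175, 134], [1, 171, 137], [1, 182, 136], [179, 180, 136], [179, 179, 135], [1, 180, 136], [1, 187, 147]], [[1, 176, 135], [0, 177, 137], [0, 187, 135], [1, 183, 134], [1, 174, 135], [1, 188, 133], [1, 190, 148]], [[1, 183, 131], [0, 174, 136], [0, 181, 138], [1, 174, 138], [1, 186, 136], [1, 176, 146], [179, 186, 155]], [[1, 138, 135], [0, 177, 134], [0, 177, 138], [0, 180, 130], [1, 160, 131], [0, 144, 145], [179, 110, 97]]]
max() iterable argument is empty
pivot [ 0.62044244 -0.02320866]
pivot [ 0.44705756 -0.17789134]
S rim 361 [0.5203 0.1616] 0.0012055076494600747
S big 2731 ((493.2934875488281, 391.1721496582031), 71.7259292602539) [0.4969 0.3946 0.0128] 0.0128
   knob 127 [386.45669291 324.27559055] [0.4974 0.3936 0.0371] 0.04684494170064235
S small 876 ((303.3267517089844, 263.3363342285156), 53.211326599121094) [0.3061 0.2657 0.009 ] 0.009
   knob 36 [400.38888889 252.66666667] [0.307  0.2659 0.0283] 0.03297306059289329
D rim 300 [0.5176 0.1581] 0.0013170904535257156
D big 453 ((485.5934143066406, 392.04742431640625), 73.176025390625) [0.4649 0.3995 0.0124] 0.0123
   knob 53 [245.66037736 155.0754717 ] [0.4895 0.3832 0.0358] 0.043738926045205906
D small 602 ((300.7994689941406, 261.904541015625), 53.07828903198242) [0.301  0.2593 0.0091] 0.0091
   knob 25 [183.96 187.56] [0.3022 0.2582 0.0279] 0.03332834208736235
```

Run:
```python
from h import *
o=observe();print(R.from_rotvec(o['ee_rot']).as_matrix().round(3))
W=load('wrist0');print(W[5].round(3),W[2].round(1))
for uv in [(280,210),(280,60),(280,10),(20,100),(540,100)]: print(uv,(atz(W,uv,0.06)-o['position']).round(3), (atz(W,uv,0.0)-o['position']).round(3))
```

```text
[[ 0.951  0.31  -0.   ]
 [ 0.31  -0.951  0.001]
 [-0.    -0.001 -1.   ]]
[[ 0.311 -0.922 -0.231]
 [-0.95  -0.302 -0.073]
 [-0.002  0.243 -0.97 ]] [[300.3   0.  282.1]
 [  0.  300.3 212.5]
 [  0.    0.    1. ]]
(280, 210) [-0.013 -0.    -0.18 ] [-0.027 -0.004 -0.24 ]
(280, 60) [ 0.133  0.047 -0.18 ] [ 0.147  0.052 -0.24 ]
(280, 10) [ 0.177  0.062 -0.18 ] [ 0.199  0.069 -0.24 ]
(20, 100) [ 0.016  0.304 -0.18 ] [ 0.007  0.356 -0.24 ]
(540, 100) [ 0.189 -0.227 -0.18 ] [ 0.213 -0.274 -0.24 ]
```

>>> {"method": "step_arm", "body": {
  "series": [
    [[0.06,0.019,0.034,0,0],[0.06,0.038,0.069,0,0],[0.06,0.057,0.104,0,0],[0.06,0.076,0.139,0,0],[0.06,0.095,0.174,0,0],[0.06,0.114,0.209,0,0],[0.06,0.131,0.241,0,0],[0.06,0.131,0.241,0,0],[0.06,0.131,0.241,0,0]]
  ],
  "squeeze": 15
}}

```text
clock: 0.9
position: [0.3261, -0.3509, 0.2403]
ee_rot: [-3.1, -0.501, -0.0]
force: [-0.3, -0.3, -0.1]
width: 0.657
```

Run:
```python
from h import *
o=observe();print(o['clock'],o['position'],o['width'])
snap('wrist','w1')
```

```text
0.9 [ 0.32607596 -0.3508971   0.24028288] 0.6567749064574556
```

View pics/w1.png

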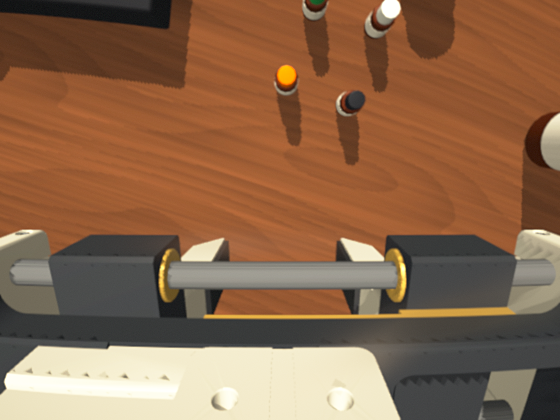

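The wrist view shows the orange cap at (287,77), with black at (352,102), green at (315,8) and white at (385,18). Next I'll triangulate the cap.

Run:
```python
from h import *
W=load('w1');D=load('side0');S=load('scene0')
b,m=blob(W,(8,230,200),(22,255,255),(287,77),15);print(b)
c=np.array(b[1]);hsv=cv2.cvtColor(W[0],cv2.COLOR_RGB2HSV);print(hsv[77,275:300].tolist())
print('depth',atdep(W,c).round(4))
for z in(.05,.054,.058): print(z,atz(W,c,z).round(4))
for nm,L,near in(('D',D,(279,360)),('S',S,(239,163))):
    try:
        bb,_=blob(L,(5,235,170),(18,255,255),near,12);print(nm,bb,tri(W,c,L,bb[1]))
    except Exception as e:print(nm,e); h=cv2.cvtColor(L[0],cv2.COLOR_RGB2HSV);print(h[near[1]-4,near[0]-9:near[0]+9].tolist())
```

```text
(np.int32(276), (np.float64(286.18), np.float64(75.44)), (np.int32(277), np.int32(66), np.int32(19), np.int32(19)), 1)
[[9, 154, 134], [8, 197, 137], [12, 255, 223], [17, 255, 255], [20, 255, 255], [21, 255, 255], [21, 255, 255], [21, 255, 255], [21, 255, 255], [21, 255, 255], [21, 255, 255], [21, 255, 255], [21, 255, 255], [21, 255, 255], [21, 255, 255], [20, 255, 255], [20, 255, 255], [20, 255, 255], [20, 255, 255], [17, 255, 255], [12, 255, 242], [9, 223, 143], [9, 173, 109], [11, 169, 136], [12, 171, 152]]
depth [ 0.4482 -0.3133  0.056 ]
0.05 [ 0.4493 -0.313   0.05  ]
0.054 [ 0.4486 -0.3132  0.054 ]
0.058 [ 0.4479 -0.3134  0.058 ]
D max() iterable argument is empty
[[9, 125, 139], [10, 130, 135], [10, 131, 130], [8, 170, 194], [12, 170, 255], [13, 165, 250], [13, 163, 247], [13, 166, 247], [13, 161, 247], [13, 162, 247], [14, 162, 247], [13, 161, 247], [14, 159, 249], [13, 166, 255], [9, 170, 223], [10, 134, 145], [10, 133, 146], [9, 134, 146]]
S (np.int32(42), (np.float64(238.26), np.float64(161.86)), (np.int32(236), np.int32(158), np.int32(6), np.int32(9)), 1) (array([ 0.44959882, -0.31316728,  0.05010486]), np.float64(0.0006383420353383385))
```

>>> {"method": "step_arm", "body": {
  "series": [
    [[0.052,0.041,0.0126,0,0],[0.052,0.082,0.0251,0,0],[0.052,0.1223,0.0377,0,0],[0.052,0.1223,0.0377,-0.04,0],[0.052,0.1223,0.0377,-0.08,0],[0.052,0.1223,0.0377,-0.12,0],[0.052,0.1223,0.0377,-0.15,0],[0.052,0.1223,0.0377,-0.17,0],[0.052,0.1223,0.0377,-0.185,0],[0.052,0.1223,0.0377,-0.195,0],[0.052,0.1223,0.0377,-0.203,0],[0.052,0.1223,0.0377,-0.203,0]]
  ]
}}

```text
clock: 1.95
position: [0.4465, -0.3154, 0.0359]
ee_rot: [-3.101, -0.494, 0.003]
force: [0.3, -0.1, 0.2]
width: 0.564
```

Run:
```python
from h import *
snap('side','d1')
L=load('d1');a=cv2.resize(L[0][260:420,180:400],None,fx=3,fy=3,interpolation=cv2.INTER_CUBIC)
cv2.imwrite('pics/d1c.png',a[:,:,::-1]);print(observe()['position'],observe()['width'])
```

```text
[ 0.44705151 -0.31542778  0.03694197] 0.5664840335749535
```

View pics/d1c.png

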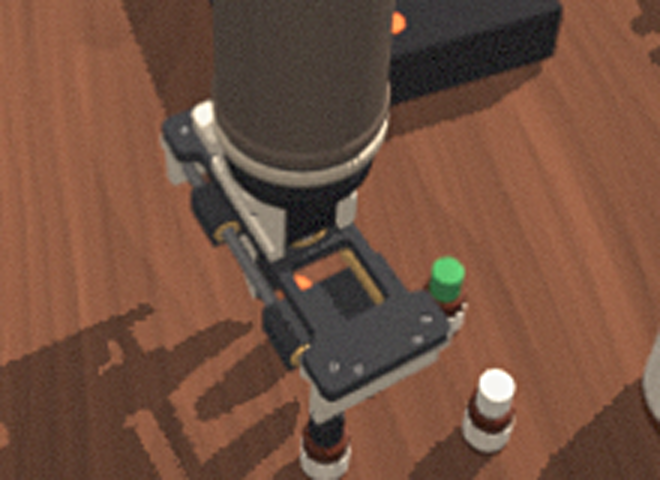

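The orange cap lies between the jaws at (303,282). The black, green and white bottles are untouched. I'll close now.

>>> {"method": "step_arm", "body": {
  "series": [
    [[0.018,0.001,0.001,0,0],[0.018,0.001,0.001,0,0],[0.018,0.001,0.001,0,0],[0.018,0.001,0.001,0,0],[0.018,0.001,0.001,0,0],[0.018,0.001,0.001,0,0]]
  ],
  "squeeze": 15
}}

```text
clock: 2.5
position: [0.4483, -0.3146, 0.0374]
ee_rot: [-3.102, -0.495, 0.001]
force: [-0.8, 1.3, 4.2]
width: 0.277
```

>>> {"method": "step_arm", "body": {
  "series": [
    [[0.018,0,0,0.02,0],[0.018,0,0,0.055,0],[0.018,0,0,0.09,0],[0.018,0.003,0.02,0.125,0],[0.018,0.008,0.05,0.16,0],[0.018,0.013,0.085,0.18,0],[0.018,0.018,0.12,0.19,0],[0.018,0.024,0.16,0.2,0],[0.018,0.03,0.2,0.2,0],[0.018,0.036,0.24,0.2,0],[0.018,0.042,0.28,0.2,0],[0.018,0.048,0.32,0.2,0],[0.018,0.054,0.36,0.2,0],[0.018,0.06,0.4,0.2,0],[0.018,0.066,0.435,0.2,0],[0.018,0.069,0.46,0.2,0],[0.018,0.071,0.474,0.2,0],[0.018,0.071,0.474,0.2,0],[0.018,0.071,0.474,0.2,0]]
  ]
}}

```text
clock: 4.08
position: [0.519, 0.1599, 0.2372]
ee_rot: [-3.102, -0.498, 0.002]
force: [0.2, -0.4, -0.2]
width: 0.277
```

Run:
```python
from h import *
o=observe();print(o['clock'],o['position'],o['width'],o['force'])
snap('wrist','w2');snap('scene','s2')
W=load('w2');S=load('s2')
a=np.hstack([W[0],cv2.resize(S[0][110:320,180:460],(560,420))]);cv2.imwrite('pics/ws2.png',cv2.resize(a,(800,300))[:,:,::-1])
```

```text
4.0833 [0.51902938 0.15991049 0.23718487] 0.2767472123775714 [ 0.18006832 -0.37491038 -0.22499098]
```

View pics/ws2.png

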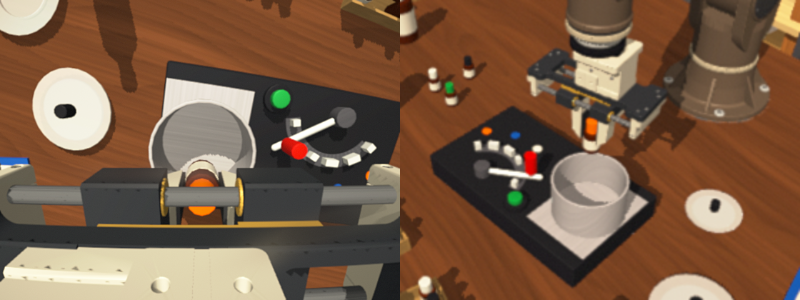

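The bottle is held, seen at scene crop (592,130). The wrist view shows the cup, the large cover at (70,108), the button at (280,98), the red knob at (293,148) and the pivot at (343,118). I'll refine everything from this view.

```bash
cat > m.py <<'E'
from h import *
from scipy.optimize import least_squares
def fitc(P,r,loss='soft_l1'):
    f=lambda q:np.hypot(P[:,0]-q[0],P[:,1]-q[1])-r
    s=least_squares(f,P[:,:2].mean(0),loss=loss,f_scale=.002);return s.x.round(4),np.abs(s.fun).mean().round(4)
def rim(L,c=(.519,.160)):
    C=cloud(L);m=(abs(C[...,2]-.136)<.005)&(abs(np.hypot(C[...,0]-c[0],C[...,1]-c[1])-.062)<.015)&(L[1]>0)
    P=C[m];return fitc(P,.062),np.median(P[:,2]).round(4),len(P)
def silh(L,c,z,r,mask):
    # fit circle centre at known height from outline of mask
    cs,_=cv2.findContours(mask.astype(np.uint8),cv2.RETR_EXTERNAL,cv2.CHAIN_APPROX_NONE)
    k=max(cs,key=len)[:,0]
    P=np.array([atz(L,u,z) for u in k]);return fitc(P,r),len(P)
E
python3 - <<'E'
from m import *
W=load('w2')
print('rim',rim(W))
C=cloud(W)
print('cov dist/plate depth');g=W[0].mean(-1)
m=(C[...,2]>.009)&(C[...,2]<.02)&(np.hypot(C[...,0]-.493,C[...,1]-.391)<.09)&(g>120);print(m.sum(),np.median(C[m][:,2]),cv2.minEnclosingCircle(C[m][:,:2].astype(np.float32)*1000))
print('cover outline',silh(W,None,.0115,.071,cv2.morphologyEx(m.astype(np.uint8),cv2.MORPH_CLOSE,np.ones((25,25)))))
k=(C[...,2]>.03)&(C[...,2]<.06)&(np.hypot(C[...,0]-.493,C[...,1]-.39)<.04);t=k&(C[...,2]>.040);print('knobtop',t.sum(),C[t].mean(0).round(4),np.argwhere(t).mean(0)[::-1],np.median(C[t][:,2]))
for n,lo,hi,near,z in[('btn',(40,120,60),(85,255,255),(392,137),.082),('mb',(100,120,60),(130,255,255),(473,260),.06),('mo',(3,150,150),(20,255,255),(517,245),.06)]:
    try:
        b,mm=blob(W,lo,hi,near,25);print(n,b[:3],atz(W,b[1],z).round(4),atdep(W,b[1]).round(4))
    except Exception as e:print(n,e)
h=cv2.cvtColor(W[0],cv2.COLOR_RGB2HSV);red=((h[...,0]<5)|(h[...,0]>175))&(h[...,1]>150)&(C[...,2]>.116)&(C[...,2]<.13)&(C[...,1]<.09)
print('redtop',red.sum(),C[red].mean(0).round(4),cv2.minEnclosingCircle(C[red][:,:2].astype(np.float32)*1000))
u=np.array([343/400*560,118/300*420]);print('pivot',u,atdep(W,u).round(4))
cv2.imwrite('pics/w2c.png',cv2.resize(W[0][60:300,330:560],None,fx=2.4,fy=2.4,interpolation=cv2.INTER_CUBIC)[:,:,::-1])
E
```

```text
rim ((array([0.5191, 0.1609]), np.float64(0.0011)), np.float64(0.1348), 1419)
cov dist/plate depth
9285 0.01224410444568319 ((492.2818298339844, 391.91729736328125), 71.75770568847656)
cover outline ((array([0.4924, 0.3915]), np.float64(0.0007)), 321)
knobtop 304 [0.4927 0.3908 0.042 ] [ 84.06578947 155.75657895] 0.04205730014358228
btn (np.int32(627), (np.float64(392.1), np.float64(138.07)), (np.int32(378), np.int32(125), np.int32(29), np.int32(28))) [0.6145 0.0797 0.082 ] [0.6147 0.0791 0.0803]
mb (np.int32(27), (np.float64(472.63), np.float64(258.11)), (np.int32(468), np.int32(257), np.int32(10), np.int32(3))) [ 0.5224 -0.0737  0.06  ] [ 0.5225 -0.0732  0.0606]
mo (np.int32(44), (np.float64(513.98), np.float64(244.91)), (np.int32(512), np.int32(239), np.int32(5), np.int32(13))) [ 0.5529 -0.1153  0.06  ] [ 0.553  -0.1143  0.061 ]
redtop 465 [0.5589 0.0463 0.1211] ((558.673583984375, 45.088504791259766), 10.962337493896484)
pivot [480.2 165.2] [ 0.6197 -0.0167  0.0825]
```

View pics/w2c.png

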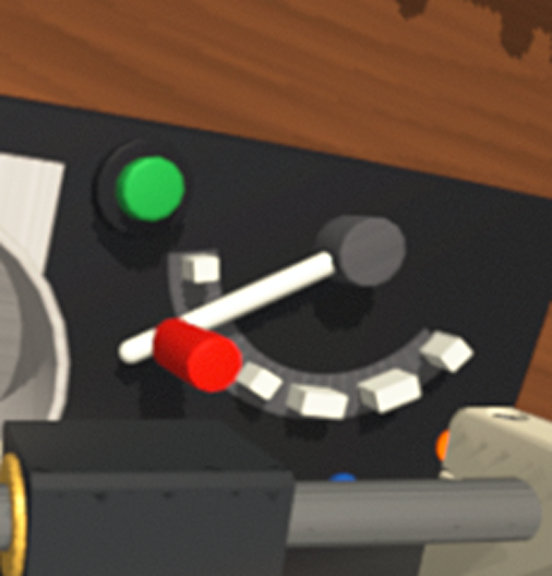

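Cup centre (0.519,0.161), rim 0.135–0.136. Cover centre (0.4925,0.391), knob top 0.042. Button (0.6146,0.079). Lever knob (0.5587,0.0455). Everything matches the stated sizes, so I'll lower the bottle.

>>> {"method": "step_arm", "body": {
  "series": [
    [[0.018,0,0.001,-0.02,0],[0.018,0,0.001,-0.045,0],[0.018,0,0.001,-0.07,0],[0.018,0,0.001,-0.09,0],[0.018,0,0.001,-0.105,0],[0.018,0,0.001,-0.115,0],[0.018,0,0.001,-0.122,0],[0.018,0,0.001,-0.127,0],[0.018,0,0.001,-0.13,0],[0.018,0,0.001,-0.132,0],[0.018,0,0.001,-0.133,0],[0.018,0,0.001,-0.134,0],[0.018,0,0.001,-0.134,0],[0.018,0,0.001,-0.134,0]]
  ]
}}

```text
clock: 5.35
position: [0.5194, 0.1591, 0.1036]
ee_rot: [3.102, 0.493, -0.001]
force: [0.0, -0.4, 0.0]
width: 0.275
```

>>> {"method": "step_arm", "body": {
  "series": [
    [[0.018,0,0,-0.0008,0],[0.018,0,0,-0.0014,0],[0.018,0,0,-0.0018,0],[0.018,0,0,-0.0018,0]]
  ]
}}

```text
clock: 5.68
position: [0.5197, 0.1593, 0.1024]
ee_rot: [3.102, 0.493, 0.001]
force: [-1.3, -0.5, 6.4]
width: 0.279
```

Contact: 6.4 N upward at the expected height. I'll release by opening to 46 mm, then rise.

>>> {"method": "step_arm", "body": {
  "series": [
    [[0.046,0,0,0.0005,0],[0.046,0,0,0.0005,0],[0.046,0,0,0.0005,0],[0.046,0,0,0.0005,0],[0.046,0,0,0.02,0],[0.046,0,0,0.05,0],[0.046,0,0,0.08,0],[0.046,0,0.01,0.11,0],[0.046,0,0.03,0.14,0],[0.046,0,0.03,0.14,0]]
  ]
}}

```text
clock: 6.52
position: [0.5216, 0.1946, 0.2485]
ee_rot: [-3.098, -0.498, -0.015]
force: [0.8, 0.8, 0.1]
width: 0.501
```

Run:
```python
from h import *
o=observe();print(o['clock'],o['position'],o['width'],o['force'])
snap('wrist','w3');snap('scene','s3')
W=load('w3');S=load('s3')
a=np.hstack([W[0],cv2.resize(S[0][110:320,180:460],(560,420))]);cv2.imwrite('pics/ws3.png',cv2.resize(a,(800,300))[:,:,::-1])
```

```text
6.5167 [0.52155281 0.19459555 0.2485331 ] 0.5011161020865312 [0.81523772 0.84635845 0.09009914]
```

View pics/ws3.png

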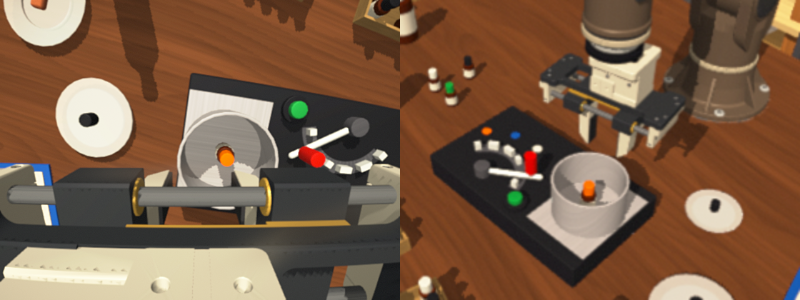

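The bottle stands upright in the cup, at wrist crop (226,157). Now the large cover.

>>> {"method": "step_arm", "body": {
  "series": [
    [[0.05,-0.006,0.04,0,0],[0.05,-0.012,0.08,-0.01,0],[0.05,-0.018,0.12,-0.03,0],[0.05,-0.024,0.16,-0.055,0],[0.05,-0.028,0.19,-0.085,0],[0.05,-0.029,0.1966,-0.12,0],[0.05,-0.029,0.1966,-0.15,0],[0.05,-0.029,0.1966,-0.17,0],[0.05,-0.029,0.1966,-0.17,0],[0.05,-0.029,0.1966,-0.17,0]]
  ]
}}

```text
clock: 7.45
position: [0.4903, 0.3853, 0.0716]
ee_rot: [3.1, 0.495, -0.001]
force: [0.2, 0.2, 1.5]
width: 0.547
```

Run:
```python
from h import *
o=observe();print(o['clock'],o['position'],o['width'],o['force'])
snap('scene','s4');snap('wrist','w4');snap('side','d4')
S=load('s4');W=load('w4')
a=np.hstack([W[0],cv2.resize(S[0][200:410,250:530],(560,420))]);cv2.imwrite('pics/ws4.png',cv2.resize(a,(800,300))[:,:,::-1])
```

```text
7.45 [0.49026439 0.38534302 0.07160083] 0.547193261699867 [0.15169677 0.17618844 1.47875567]
```

View pics/ws4.png

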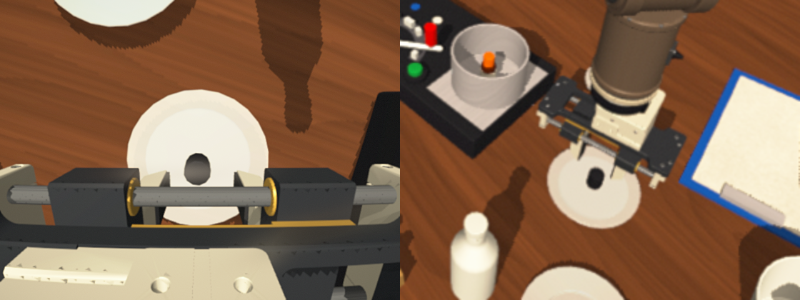

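Run:
```python
from m import *
o=observe();print(o['clock'],o['position'],o['dq'].max())
W=load('w4');C=cloud(W);g=W[0].mean(-1)
m=(C[...,2]>.009)&(C[...,2]<.02)&(np.hypot(C[...,0]-.493,C[...,1]-.391)<.09)&(g>120)
P=C[m];mec=cv2.minEnclosingCircle(P[:,:2].astype(np.float32)*1000);print(mec,np.median(P[:,2]))
t=(C[...,2]>.039)&(C[...,2]<.05)&(np.hypot(C[...,0]-.493,C[...,1]-.39)<.03)&(g<110);print(t.sum(),C[t].mean(0),np.median(C[t][:,2]),cv2.minEnclosingCircle(C[t][:,:2].astype(np.float32)*1000))
```

```text
7.6 [0.49210399 0.38725002 0.07507996] 0.0019431580627252668
((492.50091552734375, 391.9044189453125), 71.02218627929688) 0.011997717342926456
960 [0.49342685 0.39178267 0.04175127] 0.041815229387130504 ((493.08843994140625, 391.650634765625), 11.41719913482666)
```

>>> {"method": "step_arm", "body": {
  "series": [
    [[0.05,0.0007,0.0044,0,0],[0.05,0.0007,0.0044,-0.015,0],[0.05,0.0007,0.0044,-0.03,0],[0.05,0.0007,0.0044,-0.038,0],[0.05,0.0007,0.0044,-0.042,0],[0.05,0.0007,0.0044,-0.043,0],[0.05,0.0007,0.0044,-0.043,0],[0.05,0.0007,0.0044,-0.043,0]]
  ]
}}

```text
clock: 8.27
position: [0.4932, 0.3921, 0.0329]
ee_rot: [-3.1, -0.494, -0.009]
force: [0.1, 0.9, -0.3]
width: 0.542
```

>>> {"method": "step_arm", "body": {
  "series": [
    [[0.015,0,0,0,0],[0.015,0,0,0,0],[0.015,0,0,0,0],[0.015,0,0,0,0],[0.015,0,0,0,0],[0.015,0,0,0,0]]
  ],
  "squeeze": 30
}}

```text
clock: 8.77
position: [0.4933, 0.3921, 0.0331]
ee_rot: [-3.1, -0.494, -0.01]
force: [-0.6, -0.1, 1.8]
width: 0.254
```

>>> {"method": "step_arm", "body": {
  "series": [
    [[0.015,0,0,0.012,0],[0.015,0,0,0.035,0],[0.015,0,0,0.065,0],[0.015,0,0,0.1,0],[0.015,0,0,0.135,0],[0.015,0,-0.005,0.165,0],[0.015,0.002,-0.02,0.185,0],[0.015,0.005,-0.045,0.19,0],[0.015,0.008,-0.075,0.19,0],[0.015,0.012,-0.11,0.19,0],[0.015,0.016,-0.145,0.19,0],[0.015,0.02,-0.175,0.19,0],[0.015,0.023,-0.2,0.19,0],[0.015,0.025,-0.218,0.19,0],[0.015,0.026,-0.227,0.19,0],[0.015,0.026,-0.231,0.19,0],[0.015,0.026,-0.231,0.19,0],[0.015,0.026,-0.231,0.19,0],[0.015,0.026,-0.231,0.19,0]]
  ]
}}

```text
clock: 10.35
position: [0.5189, 0.1629, 0.2232]
ee_rot: [-3.099, -0.497, -0.01]
force: [-0.1, 0.6, -1.0]
width: 0.259
```

Run:
```python
from m import *
o=observe();print(o['clock'],o['position'],o['width'],o['force'])
snap('scene','s5');snap('wrist','w5');snap('side','d5')
print(observe()['position'])
S=load('s5');W=load('w5');D=load('d5')
a=np.hstack([cv2.resize(D[0][80:290,140:420],(560,420)),cv2.resize(S[0][110:320,180:460],(560,420))]);cv2.imwrite('pics/ws5.png',cv2.resize(a,(800,300))[:,:,::-1])
for nm,L in(('W',W),('S',S),('D',D)):
    C=cloud(L);m=(C[...,2]>.190)&(C[...,2]<.215)&(np.hypot(C[...,0]-.519,C[...,1]-.161)<.085)&(L[0].mean(-1)>110);P=C[m]
    print(nm,len(P),cv2.minEnclosingCircle(P[:,:2].astype(np.float32)*1000),np.median(P[:,2]))
    A=np.c_[P[:,:2],np.ones(len(P))];k=np.linalg.lstsq(A,P[:,2],rcond=None)[0];print(k)
```

```text
10.35 [0.51893404 0.16286671 0.22322315] 0.25888283016616276 [-0.07278847  0.58753445 -0.99105872]
[0.51903643 0.16221592 0.22301972]
W 20918 ((529.87109375, 167.36622619628906), 68.82154846191406) 0.20207949401562333
[-0.00275289  0.00182804  0.20333472]
S 1634 ((519.1500244140625, 163.50042724609375), 71.47786712646484) 0.20325764855723072
[-0.00484975 -0.003533    0.20643768]
D 1243 ((516.1332397460938, 160.147216796875), 72.57938385009766) 0.20248827483819876
[-0.00134179  0.01040338  0.20158097]
```

View pics/ws5.png

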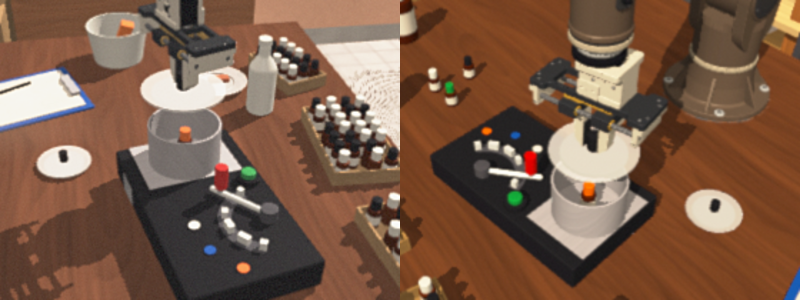

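The cover hangs level. Both fixed cameras put it about 1 mm short in x and 2 mm too far in y relative to the rim, so I'll correct that and lower.

>>> {"method": "step_arm", "body": {
  "series": [
    [[0.015,0.001,-0.0017,-0.01,0],[0.015,0.001,-0.0017,-0.025,0],[0.015,0.001,-0.0017,-0.035,0],[0.015,0.001,-0.0017,-0.042,0],[0.015,0.001,-0.0017,-0.048,0],[0.015,0.001,-0.0017,-0.052,0],[0.015,0.001,-0.0017,-0.055,0],[0.015,0.001,-0.0017,-0.057,0],[0.015,0.001,-0.0017,-0.059,0],[0.015,0.001,-0.0017,-0.06,0],[0.015,0.001,-0.0017,-0.06,0],[0.015,0.001,-0.0017,-0.06,0]]
  ]
}}

```text
clock: 11.5
position: [0.5202, 0.1606, 0.1632]
ee_rot: [-3.099, -0.497, -0.01]
force: [-0.1, 0.5, -1.4]
width: 0.249
```

>>> {"method": "step_arm", "body": {
  "series": [
    [[0.015,0,0,-0.001,0],[0.015,0,0,-0.0018,0],[0.015,0,0,-0.0024,0],[0.015,0,0,-0.0028,0],[0.015,0,0,-0.0028,0]]
  ]
}}

```text
clock: 11.92
position: [0.5202, 0.1606, 0.161]
ee_rot: [-3.099, -0.497, -0.011]
force: [-1.4, -0.4, 5.1]
width: 0.251
```

The cover is in contact at the expected seat height, so I'll release and rise. The jaws stay straddling the knob until they are clear.

>>> {"method": "step_arm", "body": {
  "series": [
    [[0.048,0,0,0,0],[0.048,0,0,0,0],[0.048,0,0,0,0],[0.048,0,0,0,0],[0.048,0,0,0.02,0],[0.048,0,0,0.05,0],[0.048,0,0,0.08,0],[0.048,0,0,0.1,0],[0.048,-0.01,-0.03,0.1,0],[0.048,-0.03,-0.065,0.1,0],[0.048,-0.05,-0.1,0.1,0],[0.048,-0.06,-0.12,0.1,0],[0.048,-0.06,-0.12,0.1,0],[0.048,-0.06,-0.12,0.1,0]]
  ]
}}

```text
clock: 13.08
position: [0.46, 0.0395, 0.2613]
ee_rot: [-3.101, -0.492, -0.012]
force: [0.7, -0.0, 0.6]
width: 0.521
```

Run:
```python
from m import *
o=observe();print(o['clock'],o['position'],o['width'],o['force'])
snap('scene','s6');snap('wrist','w6');snap('side','d6')
print(observe()['position'])
S=load('s6');W=load('w6');D=load('d6')
a=np.hstack([W[0],cv2.resize(S[0][110:320,180:460],(560,420))]);cv2.imwrite('pics/ws6.png',cv2.resize(a,(800,300))[:,:,::-1])
for nm,L in(('W',W),('S',S),('D',D)):
    C=cloud(L);m=(C[...,2]>.130)&(C[...,2]<.152)&(np.hypot(C[...,0]-.519,C[...,1]-.161)<.085)&(L[0].mean(-1)>110);P=C[m]
    top=P[P[:,2]>np.median(P[:,2])-.004]
    print(nm,len(P),cv2.minEnclosingCircle(top[:,:2].astype(np.float32)*1000),np.median(P[:,2]))
    A=np.c_[top[:,:2],np.ones(len(top))];k=np.linalg.lstsq(A,top[:,2],rcond=None)[0];print(k[:2])
C=cloud(W);h=cv2.cvtColor(W[0],cv2.COLOR_RGB2HSV);red=((h[...,0]<5)|(h[...,0]>175))&(h[...,1]>150)&(C[...,2]>.116)&(C[...,2]<.13)&(C[...,1]<.09)
print('redtop',red.sum(),C[red].mean(0).round(4),cv2.minEnclosingCircle(C[red][:,:2].astype(np.float32)*1000))
```

```text
13.0833 [0.4600044  0.03950669 0.26128772] 0.5214456406357387 [ 0.74528238 -0.0302227   0.57266371]
[0.46077417 0.04188552 0.26108653]
W 20819 ((518.8095703125, 161.33187866210938), 71.22209930419922) 0.14018351636197318
[0.00094775 0.00143397]
S 2005 ((518.9805908203125, 160.49954223632812), 72.52375030517578) 0.14108271331187727
[-0.00092103 -0.00140804]
D 1275 ((518.077392578125, 159.49993896484375), 73.65420532226562) 0.14016705269363072
[-0.00107518  0.00435367]
redtop 470 [0.5579 0.0451 0.1217] ((558.399169921875, 44.68113708496094), 11.065134048461914)
```

View pics/ws6.png

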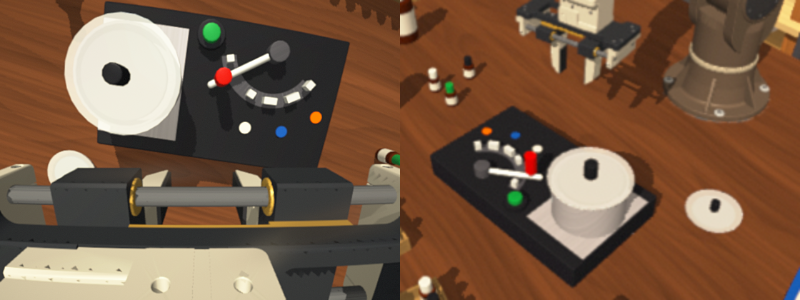

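The cover is home: plate top 0.1405 (expected 0.141), tilt under 0.005 rad, centred within 1–2 mm. This wrist view shows the pivot at (280,50), the red knob at (223,76) and the dots at (245,128) white, (281,132) blue and (316,117) orange. Next I'll work out the lever geometry.

Run:
```python
from m import *
W=load('w6');C=cloud(W)
dots={}
for n,lo,hi,near in[('mb',(100,120,60),(130,255,255),(393,185)),('mo',(3,180,150),(22,255,255),(442,164)),('mw',(0,0,150),(180,60,255),(343,179))]:
    b,mm=blob(W,lo,hi,near,12);dots[n]=atz(W,b[1],.0605)[:2];print(n,b[:3],dots[n].round(4),atdep(W,b[1]).round(4))
P=np.array([dots['mw'],dots['mb'],dots['mo']])
f=lambda q:np.r_[np.hypot(*(P-q[:2]).T)-.12]
s=least_squares(f,[.62,-.02]);pv=s.x;print('pivot',pv,s.fun)
ang=np.degrees(np.unwrap([np.arctan2(*(p-pv)[::-1]) for p in P]));print('dot angles',ang)
# pivot post from depth
m=(C[...,2]>.075)&(C[...,2]<.1)&(np.hypot(C[...,0]-.62,C[...,1]+.02)<.025)
print('post',m.sum(),C[m].mean(0).round(4),cv2.minEnclosingCircle(C[m][:,:2].astype(np.float32)*1000))
k=np.array([.5582,.0449]);d=k-pv;print('knob r',np.hypot(*d),'ang',np.degrees(np.arctan2(d[1],d[0])))
a0=np.radians(ang).mean()-1.1693
print('zero ang',np.degrees(a0), 'lever',np.arctan2(d[1],d[0])-a0)
for t in np.r_[np.linspace(0,1.676,9),1.70]: print(round(t,3),(pv+.092*np.array([np.cos(a0+t),np.sin(a0+t)])).round(4))
```

```text
mb (np.int32(236), (np.float64(393.19), np.float64(184.03)), (np.int32(385), np.int32(176), np.int32(17), np.int32(17))) [ 0.5149 -0.0758] [ 0.5149 -0.0757  0.0608]
mo (np.int32(221), (np.float64(441.71), np.float64(164.0)), (np.int32(434), np.int32(156), np.int32(17), np.int32(17))) [ 0.5547 -0.121 ] [ 0.5546 -0.1207  0.061 ]
mw (np.int32(218), (np.float64(342.51), np.float64(178.44)), (np.int32(335), np.int32(171), np.int32(16), np.int32(16))) [ 0.5022 -0.0173] [ 0.5023 -0.017   0.0615]
pivot [ 0.6221165  -0.02178897] [-3.24983418e-05  5.67672952e-05 -3.23820853e-05]
dot angles [177.83188768 206.74764005 235.78287426]
post 702 [ 0.6211 -0.0214  0.0808] ((619.354736328125, -18.519393920898438), 18.38592529296875)
knob r 0.09237282221819323 ang 133.78391660141364
zero ang 139.79151234458635 lever -0.10485232584715964
0.0 [0.5519 0.0376]
0.21 [0.541  0.0217]
0.419 [0.5338 0.0039]
0.628 [ 0.5304 -0.0151]
0.838 [ 0.531  -0.0343]
1.047 [ 0.5356 -0.053 ]
1.257 [ 0.5439 -0.0703]
1.466 [ 0.5557 -0.0855]
1.676 [ 0.5704 -0.0979]
1.7 [ 0.5723 -0.0991]
```

Run:
```python
from h import *
o=observe();print(o['joints'].round(3),o['position'],R.from_rotvec(o['ee_rot']).as_matrix().round(3))
```

```text
[ 0.098  0.173 -0.346  1.903  0.064  1.069 -1.526] [0.46077417 0.04188552 0.26108653] [[ 0.949  0.314  0.007]
 [ 0.314 -0.949  0.004]
 [ 0.008 -0.002 -1.   ]]
```

>>> {"method": "step_arm", "body": {
  "series": [
    [[0.05,0.01,0,0,7],[0.05,0.02,0,0,14],[0.05,0.03,0,0,21],[0.05,0.04,0,0,28],[0.05,0.05,0,0,35],[0.05,0.06,0,0,42],[0.05,0.07,0.001,0,49],[0.05,0.08,0.002,0,56],[0.05,0.088,0.003,0,63],[0.05,0.094,0.003,-0.01,70],[0.05,0.0974,0.003,-0.02,77],[0.05,0.0974,0.003,-0.035,84],[0.05,0.0974,0.003,-0.05,90],[0.05,0.0974,0.003,-0.06,90],[0.05,0.0974,0.003,-0.06,90],[0.05,0.0974,0.003,-0.06,90],[0.05,0.0974,0.003,-0.06,90]]
  ]
}}

```text
clock: 14.65
position: [0.5587, 0.0456, 0.2018]
ee_rot: [-1.838, -2.539, -0.006]
force: [0.1, 0.1, -0.5]
width: 0.542
```

Run:
```python
from m import *
o=observe();print(o['clock'],o['position'],o['joints'].round(2))
snap('side','d7');snap('wrist','w7');print(observe()['position'],R.from_rotvec(observe()['ee_rot']).as_matrix()[:,1].round(3))
D=load('d7');W=load('w7')
a=np.hstack([W[0],cv2.resize(D[0][80:290,160:440],(560,420))]);cv2.imwrite('pics/ws7.png',cv2.resize(a,(800,300))[:,:,::-1])
```

```text
14.65 [0.55874062 0.04556572 0.20183655] [ 0.25  0.44 -0.58  1.74  0.26  1.04 -0.1 ]
[0.55877629 0.04533015 0.20208749] [ 0.95   0.313 -0.   ]
```

View pics/ws7.png

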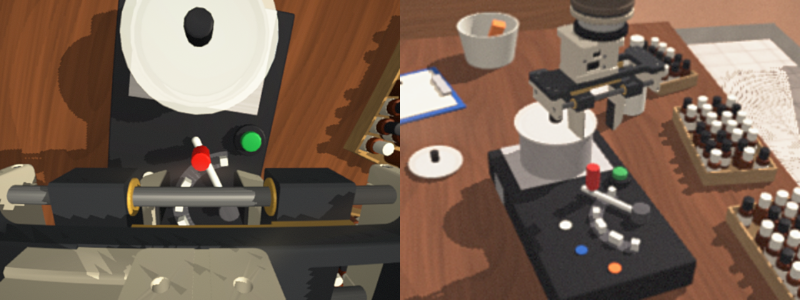

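The red knob at (201,160) is centred between the jaws, and the cover is clear of the fingers. I'll descend and grip.

>>> {"method": "step_arm", "body": {
  "series": [
    [[0.05,-0.0006,-0.0004,-0.03,0],[0.05,-0.0006,-0.0004,-0.055,0],[0.05,-0.0006,-0.0004,-0.075,0],[0.05,-0.0006,-0.0004,-0.086,0],[0.05,-0.0006,-0.0004,-0.092,0],[0.05,-0.0006,-0.0004,-0.092,0],[0.05,-0.0006,-0.0004,-0.092,0],[0.012,-0.0006,-0.0004,-0.092,0],[0.012,-0.0006,-0.0004,-0.092,0],[0.012,-0.0006,-0.0004,-0.092,0],[0.012,-0.0006,-0.0004,-0.092,0],[0.012,-0.0006,-0.0004,-0.092,0],[0.012,-0.0006,-0.0004,-0.092,0]]
  ],
  "squeeze": 25
}}

```text
clock: 15.83
position: [0.5583, 0.045, 0.1103]
ee_rot: [-1.838, -2.54, -0.007]
force: [-0.8, -0.1, 1.6]
width: 0.234
```

>>> {"method": "step_arm", "body": {
  "series": [
    [[0.012,0,0,0.005,0],[0.012,0,0,0.01,0],[0.012,0,0,0.0145,0],[0.012,0,0,0.0145,0],[0.012,0,0,0.0145,0]]
  ]
}}

```text
clock: 16.25
position: [0.5585, 0.0449, 0.1251]
ee_rot: [-1.839, -2.541, -0.007]
force: [1.2, -1.5, -3.6]
width: 0.234
```

Run:
```python
from m import *
o=observe();print(o['clock'],o['position'],o['force'],o['width'])
snap('side','d8');D=load('d8');W=snap('scene','s8');S=load('s8')
a=np.hstack([cv2.resize(S[0][150:290,200:390],(560,420)),cv2.resize(D[0][140:290,220:420],(560,420))]);cv2.imwrite('pics/ws8.png',cv2.resize(a,(800,300))[:,:,::-1])
p=observe()['position'];pv=np.array([.6221,-.0218]);d=p[:2]-pv;print('r',np.hypot(*d),p)
a0=np.radians(139.79);t0=np.arctan2(d[1],d[0])-a0;print('t0',t0)
r=.092;N=12
for t in np.r_[np.linspace(t0,1.676,N+1)[1:]]: print((pv+r*np.array([np.cos(a0+t),np.sin(a0+t)])-p[:2]).round(4))
```

```text
16.25 [0.55850051 0.04487621 0.12512019] [ 1.2307824  -1.536262   -3.57208784] 0.23420739616964997
r 0.09218818608870925 [0.55837024 0.04481215 0.12474819]
t0 -0.10571172185824729
[-0.009  -0.0103]
[-0.0165 -0.0217]
[-0.0223 -0.034 ]
[-0.0262 -0.0471]
[-0.0281 -0.0606]
[-0.028  -0.0743]
[-0.0258 -0.0877]
[-0.0217 -0.1008]
[-0.0157 -0.113 ]
[-0.008  -0.1243]
[ 0.0014 -0.1342]
[ 0.012  -0.1427]
```

View pics/ws8.png

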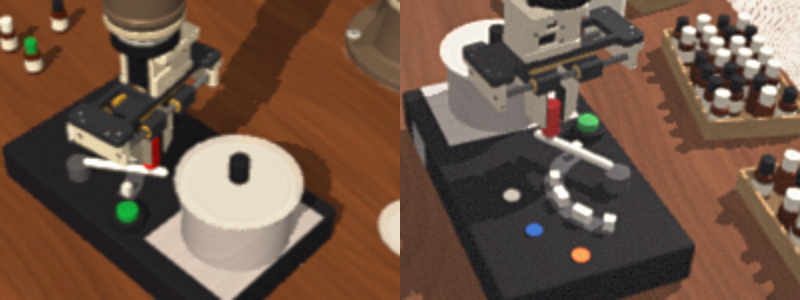

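The lever is lifted about 14.5 mm (3.6 N spring pull). Now I'll swing along the arc.

>>> {"method": "step_arm", "body": {
  "series": [
    [[0.012,-0.009,-0.0103,0,0],[0.012,-0.0165,-0.0217,0,0],[0.012,-0.0223,-0.034,0,0],[0.012,-0.0262,-0.0471,0,0],[0.012,-0.0281,-0.0606,0,0],[0.012,-0.028,-0.0743,0,0],[0.012,-0.0258,-0.0877,0,0],[0.012,-0.0217,-0.1008,0,0],[0.012,-0.0157,-0.113,0,0],[0.012,-0.008,-0.1243,0,0],[0.012,0.0014,-0.1342,0,0],[0.012,0.012,-0.1427,0,0],[0.012,0.012,-0.1427,0,0],[0.012,0.012,-0.1427,0,0],[0.012,0.012,-0.1427,0,0]]
  ]
}}

```text
clock: 17.6
position: [0.5696, -0.0981, 0.1243]
ee_rot: [-1.838, -2.539, -0.005]
force: [0.6, 0.2, -2.8]
width: 0.237
```

Run:
```python
from m import *
o=observe();print(o['clock'],o['position'],o['force'],o['width'])
snap('side','d9');D=load('d9');W=snap('scene','s9');S=load('s9')
a=np.hstack([cv2.resize(S[0][150:290,200:390],(560,420)),cv2.resize(D[0][140:290,220:420],(560,420))]);cv2.imwrite('pics/ws9.png',cv2.resize(a,(800,300))[:,:,::-1])
p=observe()['position'];pv=np.array([.6221,-.0218]);d=p[:2]-pv;print('r',np.hypot(*d),p,'want',[.5704,-.0979])
```

```text
17.6 [ 0.5696213  -0.09807347  0.1242942 ] [ 0.63984382  0.17424046 -2.76917054] 0.23707648562676886
r 0.09254671136785542 [ 0.56947355 -0.0979272   0.12445444] want [0.5704, -0.0979]
```

View pics/ws9.png

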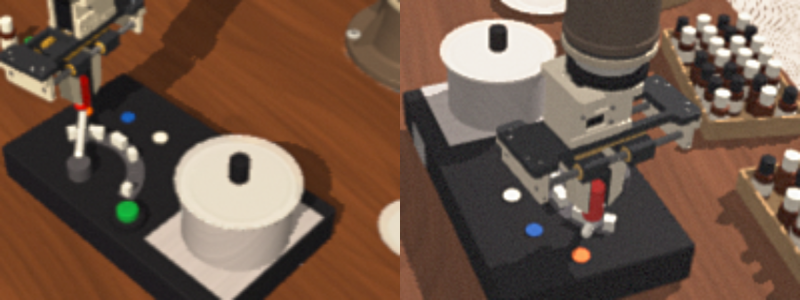

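The lever points over the orange dot, so I'll lower it in, checking height and force.

>>> {"method": "step_arm", "body": {
  "series": [
    [[0.012,0.0007,0,-0.004,0],[0.012,0.0007,0,-0.008,0],[0.012,0.0007,0,-0.012,0],[0.012,0.0007,0,-0.014,0],[0.012,0.0007,0,-0.014,0],[0.012,0.0007,0,-0.014,0]]
  ]
}}

```text
clock: 18.2
position: [0.5701, -0.0985, 0.1106]
ee_rot: [-1.838, -2.54, -0.004]
force: [-3.3, -3.6, 1.5]
width: 0.233
```

>>> {"method": "step_arm", "body": {
  "series": [
    [[0.048,0,0,0,0],[0.048,0,0,0,0],[0.048,0,0,0,0],[0.048,0,0,0,0],[0.048,0,0,0.02,0],[0.048,0,0,0.05,0],[0.048,0,0,0.08,0],[0.02,-0.01,-0.01,0.11,0],[0.0,-0.03,-0.03,0.12,0],[0.0,-0.06,-0.03,0.12,0],[0.0,-0.06,-0.03,0.12,0],[0.0,-0.06,-0.03,0.12,0],[0.0,-0.06,-0.03,0.12,0]]
  ]
}}

```text
clock: 19.28
position: [0.5106, -0.1282, 0.2309]
ee_rot: [-1.838, -2.541, -0.005]
force: [-0.1, 0.3, 0.7]
width: 0.135
```

Run:
```python
from m import *
o=observe();print(o['clock'],o['position'],o['force'],o['width'])
snap('side','d10');D=load('d10');snap('scene','s10');S=load('s10');snap('wrist','w10');W=load('w10')
print(observe()['position'])
a=np.hstack([W[0],cv2.resize(D[0][140:290,220:420],(560,420))]);cv2.imwrite('pics/ws10.png',cv2.resize(a,(800,300))[:,:,::-1])
for n,L in(('W',W),('S',S),('D',D)):
    C=cloud(L);h=cv2.cvtColor(L[0],cv2.COLOR_RGB2HSV);red=((h[...,0]<5)|(h[...,0]>175))&(h[...,1]>150)&(C[...,2]>.09)&(C[...,2]<.15)&(np.hypot(C[...,0]-.57,C[...,1]+.098)<.04)
    P=C[red];t=P[P[:,2]>.115];print(n,len(P),len(t),t.mean(0).round(4),np.median(t[:,2]),np.percentile(P[:,2],95))
```

```text
19.2833 [ 0.51061955 -0.12822395  0.23085458] [-0.10196972  0.2518175   0.69807795] 0.13534790237278388
[ 0.51096005 -0.12790731  0.23043127]
W 619 476 [ 0.5688 -0.0985  0.1214] 0.12163838664639917 0.12290397774700149
S 95 40 [ 0.5723 -0.0952  0.1215] 0.1219231246697447 0.12489449195840588
D 159 79 [ 0.5677 -0.1035  0.1207] 0.12140476557212021 0.1228417147857955
```

View pics/ws10.png

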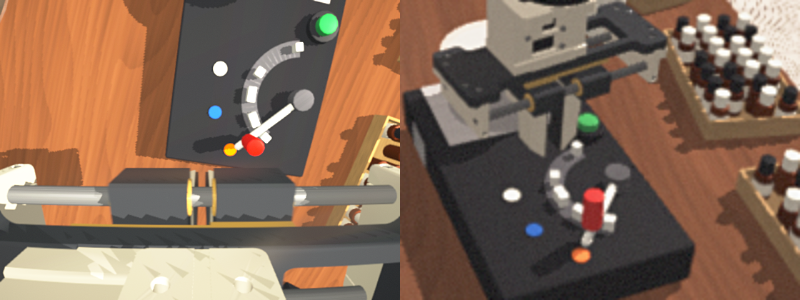

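The lever is down in the orange notch. The knob top is 0.1217, the same as at the start, and the bar points at the dot at wrist crop (231,150). I'll measure the button from the latest wrist views.

Run:
```python
from m import *
for n,near in(('w10',(455,38)),('w6',(296,44)),('w7',(351,198)),('w2',(392,138))):
    L=load(n);b,_=blob(L,(40,120,60),(85,255,255),near,20);print(n,b[:3],atz(L,b[1],.0815).round(4),atdep(L,b[1]).round(4))
```

```text
w10 (np.int32(723), (np.float64(456.3), np.float64(34.12)), (np.int32(441), np.int32(19), np.int32(32), np.int32(31))) [0.6118 0.0755 0.0815] [0.6125 0.0763 0.0799]
w6 (np.int32(594), (np.float64(295.84), np.float64(45.25)), (np.int32(283), np.int32(31), np.int32(27), np.int32(30))) [0.6137 0.0782 0.0815] [0.6142 0.0783 0.0797]
w7 (np.int32(683), (np.float64(350.95), np.float64(197.78)), (np.int32(337), np.int32(184), np.int32(29), np.int32(29))) [0.6135 0.0786 0.0815] [0.6133 0.0787 0.0821]
w2 (np.int32(627), (np.float64(392.1), np.float64(138.07)), (np.int32(378), np.int32(125), np.int32(29), np.int32(28))) [0.6145 0.0795 0.0815] [0.6147 0.0791 0.0803]
```

>>> {"method": "step_arm", "body": {
  "series": [
    [[0,0.015,0.03,0,6],[0,0.03,0.06,0,12],[0,0.045,0.09,0,18],[0,0.06,0.12,0,24],[0,0.075,0.15,0,30],[0,0.088,0.175,-0.01,31],[0,0.098,0.197,-0.03,31],[0,0.1036,0.2069,-0.06,31],[0,0.1036,0.2069,-0.09,31],[0,0.1036,0.2069,-0.1,31],[0,0.1036,0.2069,-0.1,31],[0,0.1036,0.2069,-0.1,31]]
  ]
}}

```text
clock: 20.43
position: [0.6147, 0.0789, 0.1306]
ee_rot: [-1.091, -2.938, -0.002]
force: [-0.5, 0.1, 0.4]
width: 0.005
```

Run:
```python
from m import *
o=observe();print(o['clock'],o['position'],o['force'],o['width'])
snap('side','d11');D=load('d11');snap('scene','s11');S=load('s11')
print(observe()['position'])
a=np.hstack([cv2.resize(S[0][130:270,180:370],(560,420)),cv2.resize(D[0][120:270,220:420],(560,420))]);cv2.imwrite('pics/ws11.png',cv2.resize(a,(800,300))[:,:,::-1])
```

```text
20.4333 [0.6147249  0.07886718 0.13061397] [-0.52462562  0.13952714  0.38321268] 0.00493339463952995
[0.61566157 0.07895256 0.13225395]
```

View pics/ws11.png

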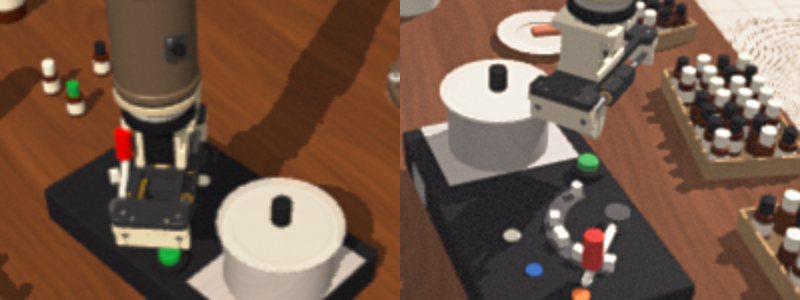

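The gripper stands over the button and is clear of the cover. Now I'll press.

>>> {"method": "step_arm", "body": {
  "series": [
    [[0,-0.0018,-0.0006,-0.015,0],[0,-0.0018,-0.0006,-0.028,0],[0,-0.0018,-0.0006,-0.034,0],[0,-0.0018,-0.0006,-0.037,0],[0,-0.0018,-0.0006,-0.039,0],[0,-0.0018,-0.0006,-0.041,0],[0,-0.0018,-0.0006,-0.0425,0],[0,-0.0018,-0.0006,-0.0425,0],[0,-0.0018,-0.0006,-0.0425,0],[0,-0.0018,-0.0006,-0.0425,0]]
  ]
}}

```text
clock: 21.37
position: [0.6141, 0.0782, 0.0904]
ee_rot: [-1.093, -2.941, -0.004]
force: [-2.3, -1.7, 6.3]
width: 0.005
```

6.3 N at the tip (3.5 N needed), about 5.6 mm of travel. I'll press another 1 mm for certainty, then retreat.

>>> {"method": "step_arm", "body": {
  "series": [
    [[0,0,0,-0.001,0],[0,0,0,-0.001,0],[0,0,0,-0.001,0]]
  ]
}}

```text
clock: 21.62
position: [0.6141, 0.0783, 0.0903]
ee_rot: [-1.093, -2.941, -0.004]
force: [-3.4, -2.1, 9.8]
width: 0.003
```

>>> {"method": "step_arm", "body": {
  "series": [
    [[0,0,0,0.01,0],[0,0,0,0.04,0],[0,0,0,0.08,0],[0,0,0,0.12,0],[0,-0.01,-0.03,0.15,0],[0,-0.03,-0.07,0.16,0],[0,-0.06,-0.1,0.16,0],[0,-0.1,-0.13,0.16,0],[0,-0.13,-0.15,0.16,0],[0,-0.13,-0.15,0.16,0],[0,-0.13,-0.15,0.16,0]]
  ]
}}

```text
clock: 22.53
position: [0.4819, -0.0742, 0.2509]
ee_rot: [-1.099, -2.939, -0.0]
force: [0.7, -0.9, 1.1]
width: 0.006
```

Run:
```python
from m import *
o=observe();print(o['clock'],o['position'],o['force'],o['width'])
snap('side','d12');D=load('d12');snap('scene','s12');S=load('s12');snap('wrist','w12');W=load('w12')
a=np.hstack([W[0],cv2.resize(S[0][110:320,180:460],(560,420))]);cv2.imwrite('pics/ws12.png',cv2.resize(a,(800,300))[:,:,::-1])
cv2.imwrite('pics/d12c.png',cv2.resize(D[0][120:420,170:400],None,fx=1.9,fy=1.9)[:,:,::-1])
for nm,L in(('W',W),('S',S),('D',D)):
    C=cloud(L);m=(C[...,2]>.130)&(C[...,2]<.152)&(np.hypot(C[...,0]-.519,C[...,1]-.161)<.085)&(L[0].mean(-1)>110);P=C[m]
    if len(P)>100:
        top=P[P[:,2]>np.median(P[:,2])-.004];k=np.linalg.lstsq(np.c_[top[:,:2],np.ones(len(top))],top[:,2],rcond=None)[0]
        print(nm,len(P),cv2.minEnclosingCircle(top[:,:2].astype(np.float32)*1000),np.median(P[:,2]),k[:2])
    h=cv2.cvtColor(L[0],cv2.COLOR_RGB2HSV);red=((h[...,0]<5)|(h[...,0]>175))&(h[...,1]>150)&(C[...,2]>.115)&(C[...,2]<.15)&(np.hypot(C[...,0]-.57,C[...,1]+.098)<.04);print('  red',red.sum(),C[red].mean(0).round(4) if red.any() else '')
    g=(h[...,0]>40)&(h[...,0]<85)&(h[...,1]>110)&(np.hypot(C[...,0]-.614,C[...,1]-.078)<.025);print('  green',g.sum(),np.percentile(C[g][:,2],[50,80]) if g.any() else '')
```

```text
22.5333 [ 0.48192282 -0.07421013  0.2509036 ] [ 0.70807633 -0.89887712  1.08652413] 0.005877541345086053
W 14888 ((518.6726684570312, 155.74095153808594), 70.40151977539062) 0.14032719200159527 [0.00077471 0.00145411]
  red 0 
  green 498 [0.08080035 0.08159563]
S 2005 ((518.4234008789062, 161.0134735107422), 71.95570373535156) 0.14103662724843202 [-0.00094182 -0.00194332]
  red 41 [ 0.5723 -0.0957  0.1213]
  green 97 [0.08097165 0.08284045]
D 202 ((561.0457153320312, 132.36351013183594), 45.53178024291992) 0.14002562480558456 [-0.00439961  0.01411754]
  red 73 [ 0.5676 -0.1027  0.1207]
  green 76 [0.07990102 0.0814069 ]
```

View pics/ws12.png

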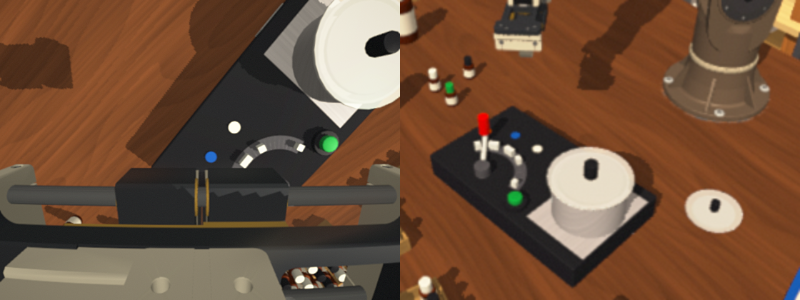

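View pics/d12c.png

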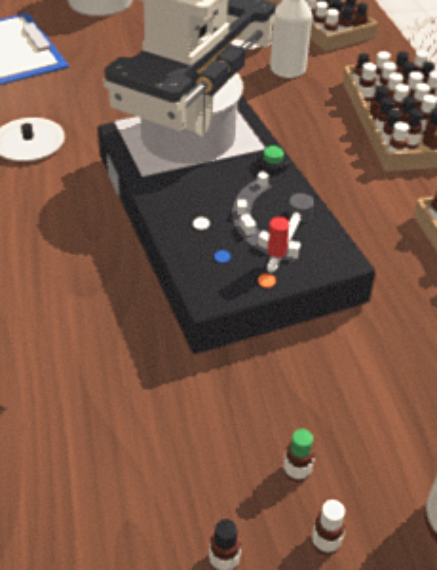

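All the checks agree, so I'm handing in.

```bash
python3 -c "
from h import *
print(observe()['clock'],observe()['force']);print(arm.sign_off())"
```

```text
22.6833 [-0.33691938 -0.38894986  0.26068625]
the job is handed in; nothing more can be done
None
```

I carried out all four steps in order and handed the job in at 22.7 s of the 64 s allowed; the hand-in gave no verdict.

- **Bottle:** I set the orange-capped bottle down on the cup floor, with contact felt at the expected height. A picture afterwards showed it upright near the centre. The cover now hides it.
- **Cover:** I lowered the large cover until it touched at the expected height and then let go. Its plate top measures 0.140–0.141 m (0.141 expected). It is level within about 0.005 rad and centred within about 2 mm in the unobstructed views.
- **Lever:** I lifted it about 14.5 mm, swung it to the orange notch and lowered it in. Its knob top is at 0.1217 m, the same as when it was down at the start, and the bar points at the orange dot.
- **Button:** I pressed it about 5.7 mm until it stopped, at up to 9.8 N. It has since sprung back to about 0.081 m (0.082 expected).
- **Other bottles:** The white, black and green bottles stand upright and look unmoved in the last pictures, though I did not measure their positions again.

**Checks that disagreed:** In the final pictures the gripper or the picture edge cut off the cover in the side and wrist views. Their circle fits there were off, by about 5 mm in the wrist view and meaningless in the side view. The clear scene view and the earlier clear views agreed that the cover is centred. The cameras' positions differ from one another by 2–3 mm, within the tolerances.

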